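# Clear the casting mould and hold the spirit level over it

### The arm

A 6-joint arm with a two-finger parallel gripper is mounted at the origin on the work surface. World frame = base frame: x ahead of the robot, y to its left, z up, the work surface at z = 0. Lengths are in mm, angles in rad, forces in N, time in s.
With the tool pointing down it reaches from about 275 to 1000 mm from the base axis. Payload 8.4 kg.
Tool frame: the origin (TCP) lies midway between the tips of the shut fingers; the grasp point (between the pads) lies 19 mm behind it; z points along the fingers, y is the line along which they close (so a half turn about z gives the same grasp; the last joint's range is limited). The gripper opens to 85 mm and grips with 20 to 120 N. Pads are 22 mm wide; open, the fingers measure 114 mm over their backs; the gripper's body (76 mm by 85 mm) begins 54 mm behind the grasp point. The pads swing forward as they close: fully open they stand 13 mm farther back than shut.
Start: joints at [1.278, 0.353, 1.633, -0, 1.155, -0.002], TCP at [179.198, 598.762, 231.281] pointing down, gripper open.
Joint ranges: [-2.63, 2.63], [-0.92, 2.1], [0.06, 2.66], [-1.3, 4.44], [0, 2.69], [-3.02, 3.02]. Speed limits (rad/s): [2.22, 2.22, 2.79, 3.14, 3.14, 3.14].

### API

Orientations are given as [roll, pitch, yaw] about the fixed x, y, z axes, in that order (R = Rz(yaw) Ry(pitch) Rx(roll)).
In Python, from rig import telemetry, optics, r gives the robot as it stands.
- The arm moves only by the tool play_rows, never from a script. Its arguments are lists of equal length, an entry for each row: "dp": the shift along the tool's x, y, z in units of 40 mm (1.0 is 40 mm), a list of three; "rot": the turn, a rotation vector about the tool's x, y, z in units of 6 degrees (1.0 is 6 degrees), a list of three. In form: {"dp": [[tx, ty, tz], ...], "rot": [[ax, ay, az], ...]}. A call has 1 to 5 rows; each row is the pose to reach, as a shift and turn from the pose commanded when the call began, along the tool's axes at that moment; what a row does not reach only later rows make up. A row lasts 1/12 s, in which the tool goes at most 41.7 mm and 7.16 degrees, less where a joint would pass 70% of its speed; a pose out of reach is approached as far as the arm can. A call with a gripper value outside its range is refused whole. "fingers" is the opening, from 0 (shut) to 1 (fully open), set as the call begins (left out, the last holds). The fingers move at their own pace and stop on an object; "grip_force" is the grip in N (left out, the last holds). Time passes only in rows, so rows that repeat a pose let the fingers close. It gives the time, the measured TCP pose, the force, the opening and the grip force at its end, in the units of the state.
- telemetry.sense(): the state, without advancing time (a new reading comes with each control period).
- optics.grab_frame(name): name is "side" or "top"; returns a dict with "color" (420x560x3 uint8, red, green, blue), "mtx" (3x3 intrinsics, pixels), "R" (3x3) and "t" (3): a world point X has camera coordinates R X + t. Camera axes: x right, y down, z forward; pixel columns grow to the right and rows downward; lengths in mm; the calibration is good to about 2 mm. A picture is of the moment at which its call begins. There is no depth.
- r.sign_off(): hands the job in; it is judged then, once.
The state is a dict: "clock": time; "qpos": joint angles; "qvel": joint speeds; "joint_efforts": joint torques, N m; "eef_pos": TCP position; "tcp_rot": TCP orientation; "contact_force": force on the tool from outside, world axes, zero at the start; "wrist_torque": the same for the moment, N m; "opening": opening from 0.0 (shut) to 1.0 (fully open); "grasp_force": force on a finger pad.
Only numpy, scipy, OpenCV 4.12 (cv2) and the standard library are available. Lean on these libraries where they do the work, as an engineer would, in place of code of your own. Each camera call takes 0.05 s, during which the arm holds its last target. There are 200 camera calls.

### The job

The stirring stick has been left lying across the steel casting mould: stand it upright in the grey tool pot, either end down, and let go of it. Then draw the red spirit level out of its blue slanting holder, turn it level with a long edge underneath, as when it is used, and finish while holding it, still and level, in the air centred over the mould, along the mould's long direction and about 8 cm clear of its rim, touching nothing else and without having moved the other things on the bench.

Things in the scene. Friction and masses are not known exactly. Their poses are not given: they have to be found in the camera images.
- stick_center (a point): Middle of the stirring stick: a square wooden stick 14 x 14 x 200 mm, 40 g, its x axis along its length (one end, at -x, is white with plaster). At the start it lies across the mould on both long rims, roughly at right angles to the mould's length, its middle 67 mm above the bench, sticking out past the mould on both sides.
- stick_end_a (a point): Centre of the plaster-covered end face of the stick (100 mm from its middle along its -x).
- stick_end_b (a point): Centre of the clean end face of the stick (100 mm from its middle along its +x).
- stick: The stirring stick as a whole; origin and axes as stick_center.
- pot_rim (a point): Centre of the mouth of the grey tool pot: a plain empty round pot fixed to the bench, 120 mm high, outer diameter 80 mm, wall 4 mm (mouth 72 mm wide), inner floor 6 mm above the bench. Its z axis is up. The stick may lean in it.
- rack: Fixed slanting holder, wooden foot 200 x 100 x 12 mm; origin on the bench, x level along the lean. The level leans in it at 45 degrees, low end to -x. A 14 mm wide rail lies under its lower edge for 150 mm from the low end. A blue pocket, 34 mm wide, covers the lowest 65 mm, with a strap 8 mm over the upper edge: the level comes out only lengthwise, up the slope, 70 mm or more. Play 2 mm.
- level_center (a point): Middle of the red spirit level: a bar 230 mm long (x, in the holder pointing up the slope), 20 mm thick (y), 48 mm tall between its long edges (z, in the holder pointing up and to the holder's -x). About 0.3 kg, balanced at its middle, which lies 133 mm above the bench in the holder.
- level: The red spirit level as a whole; origin and axes as level_center.
- mould_top (a point): Centre of the mould's open top, at rim height (60 mm above the bench). The mould is a dark steel open box fixed to the bench, 130 mm (its x axis) by 260 mm (its y axis, the long direction), walls and floor 10 mm thick, with a small lug in the middle of each short side, reaching 16 mm out at 35 mm height.
- mould: The mould; origin under its centre on the bench, axes as mould_top.
- pot: The tool pot; origin under its centre on the bench.
- tin: Bystander: blue tin, 60 mm across, 70 mm high; origin under its centre.
- jar: Bystander: jar with white cap, 64 mm across, 90 mm high; origin under its centre.
- tape: Bystander: yellow roll of tape lying flat, 68 mm across, 25 mm high; origin under its centre.
- bowl: Bystander: green bowl, 120 mm across, 50 mm high; origin under its centre.
- cup: Bystander: white cup, 76 mm across, 80 mm high; origin under its centre.
- brush: Bystander: brush lying on the bench to the robot's right, under 250 mm long.
- spatula: Bystander: spatula lying on the bench to the robot's left, under 300 mm long.
Things that resemble listed ones, but are neither listed nor needed, are in the scene too. Of the things shaped like the stick, the wooden one is meant. Of the things that look like the level, the larger one is meant.

How it is judged (in metres and radians):
On the way, in this order (a step that is already met when the one before it is completed fails the run):
1. the stick stands in the tool pot, let go (((horizontal distance between stick_end_a and pot_rim below 0.04 m and height (world z) of stick_end_a below 0.06 m) or (horizontal distance between stick_end_b and pot_rim below 0.04 m and height (world z) of stick_end_b below 0.06 m)) and (angle between stick_center's own x axis and vertical below 0.6 rad or angle between stick_center's own x axis and vertical above 2.54 rad) and contact force between the fingers and stick below 0.1 N), for 0.2 s.
2. the level is drawn out of its holder and held in the gripper (contact force between the fingers and level above 2 N and contact force between level and rack below 0.1 N and height (world z) of level_center above 0.15 m and distance between level_center and rack above 0.17 m), for 0.1 s.
At the end, for the whole second after the job is handed in: Stick released, one end inside the pot, leaning under 0.6 rad. Level in the gripper touching nothing else: level within 0.12 rad, long edge down, along the mould within 0.2 rad, middle within 40 mm of the mould's centre and 115 to 225 mm over the bench, still. Bystanders unmoved (40 mm) (all of step 1 and contact force between the fingers and level above 2 N and contact force between level and rack below 0.1 N and (angle between level_center's own z axis and vertical below 0.12 rad or angle between level_center's own z axis and vertical above 3.0216 rad) and angle between the x axis of level_center and the y axis of mould_top, either way round below 0.2 rad and horizontal distance between level_center and mould_top below 0.04 m and height (world z) of level_center between 0.115 and 0.225 m and contact force between level and mould below 0.1 N and contact force between level and stick below 0.1 N and contact force between level and pot below 0.1 N and linear speed of level below 0.03 m/s and angular speed of level below 0.15 rad/s); the arm keeps its last pose, push and grip.
It fails at once if another thing on the bench is moved by 40 mm or more (distance of any of tin, jar, tape, bowl, cup, brush, spatula from where it was at the start of the episode above 0.04 m).
It also fails if it takes over 62 s, if anything falls off the work surface, if the arm or the gripper's body presses on something with over 40 N, if the wrist force passes 120 N, or if a joint passes its speed limit or range.

## Working session

There is one attempt and no reset: what is moved stays moved. The work goes in short steps, Python scripts to look and compute and a tool call to move; the robot and the scene stay as the last step left them, time stands still between calls to the robot, and variables do not carry over. Pictures are saved under pics/ and viewed, at most 10 in all, crops included, and the job is handed in when it is done.

Besides the shell and the picture viewer there is one more tool, called after "Request:" in YAML: its name, and indented under it one key for each argument. play_rows: Moves the arm, as the interface text tells. Its arguments: {"type":"object","properties":{"dp":{"type":"array"},"rot":{"type":"array"},"fingers":{"type":"number"},"grip_force":{"type":"number"}},"required":["dp","rot"]}

```bash
mkdir -p pics; python3 - <<'E'
from rig import telemetry, optics, r
import cv2,pickle
s=telemetry.sense();print(s)
for n in("top","side"):
    f=optics.grab_frame(n);pickle.dump(f,open(n+'0.pkl','wb'))
    cv2.imwrite(f'pics/{n}0.png',cv2.resize(f['color'][:,:,::-1],(800,600),interpolation=cv2.INTER_CUBIC));print(n,f['mtx'],f['R'],f['t'])
E
```

```text
{'clock': 0.0, 'qpos': array([ 1.27759566e+00,  3.53659277e-01,  1.63418006e+00,  1.42655911e-05,
        1.15519653e+00, -2.41101790e-03]), 'qvel': array([-0.00097799, -0.00070561,  0.0001016 , -0.00031438, -0.00014932,
        0.00014054]), 'joint_efforts': array([-1.70347088e-03, -6.05282950e+01, -3.42071915e+01, -1.51224622e-04,
        9.78977914e-03, -2.31212545e-05]), 'eef_pos': array([179.04991682, 598.27880253, 230.5350841 ]), 'tcp_rot': array([-3.14014948e+00, -1.65224614e-05,  2.85079723e+00]), 'contact_force': array([-0.06742493,  0.19478659, -0.49319481]), 'wrist_torque': array([ 0.03825997,  0.0103596 , -0.03372063]), 'grasp_force': 0.0, 'opening': 0.9985633118387738}
top [[456.77449235   0.         278.46830231]
 [  0.         456.77449235 204.58623083]
 [  0.           0.           1.        ]] [[ 0.01145878 -0.99992437  0.00446608]
 [-0.99271886 -0.01191157 -0.11986402]
 [ 0.11990815 -0.00306007 -0.99278027]] [  12.85661914  586.54996145 1617.23595191]
side [[504.68716867   0.         283.29134152]
 [  0.         504.68716867 209.06925878]
 [  0.           0.           1.        ]] [[ 0.79960026 -0.60043445 -0.01085803]
 [-0.31697104 -0.40661627 -0.85685037]
 [ 0.51006743  0.68857946 -0.51545081]] [-428.75119194  272.20169917 1226.0492906 ]
```

View pics/top0.png

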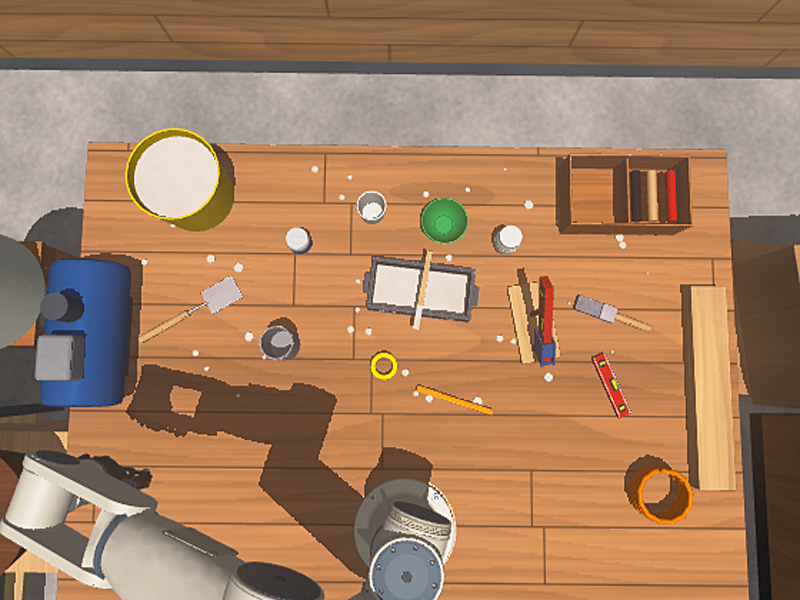

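View pics/side0.png

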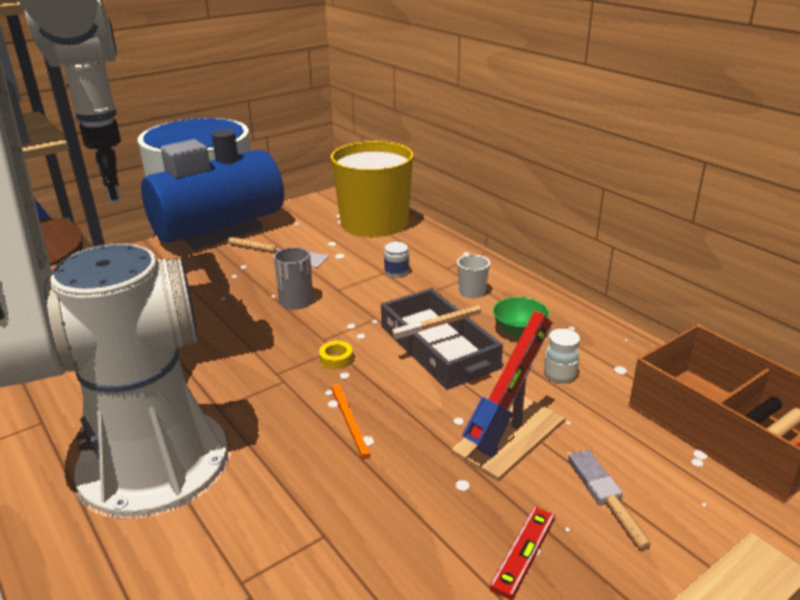

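The top view shows the stick from (429,252) to its white end at (417,328), the mould around (421,289), the pot mouth around (280,342), and the rack with the level around (545,320), low end towards the robot. In the side view, the level runs from (480,430) up to (545,320).

```bash
cat > h.py <<'E'
import numpy as np, cv2, pickle
def load(n): return pickle.load(open(n+'.pkl','rb'))
def cast(f,uv,z):
    d=f['R'].T@np.linalg.inv(f['mtx'])@np.array([uv[0],uv[1],1.]); c=-f['R'].T@f['t']
    return c+d*(z-c[2])/d[2]
def proj(f,X):
    p=f['mtx']@(f['R']@np.asarray(X,float)+f['t']); return p[:2]/p[2]
def tri(fa,a,fb,b):
    P=[f['mtx']@np.c_[f['R'],f['t']] for f in(fa,fb)]
    X=cv2.triangulatePoints(P[0],P[1],np.array(a,float).reshape(2,1),np.array(b,float).reshape(2,1))[:,0]; return X[:3]/X[3]
E
python3 - <<'E'
from h import *
t=load('top0');s=load('side0')
a=cv2.resize(t['color'][165:265,165:400],None,fx=3.4,fy=3.4,interpolation=cv2.INTER_CUBIC)
b=cv2.resize(s['color'][195:345,255:455],None,fx=2,fy=2,interpolation=cv2.INTER_CUBIC)
cv2.imwrite('pics/crop_t.png',a[:,:,::-1])
for n,f in(('top',t),('side',s)):
    h=cv2.cvtColor(f['color'],cv2.COLOR_RGB2HSV)
    m=(((h[...,0]<5)|(h[...,0]>174))&(h[...,1]>180)&(h[...,2]>90)).astype(np.uint8)
    cs,_=cv2.findContours(m,0,2)
    for c in cs:
        if cv2.contourArea(c)>60: print(n,'red',cv2.contourArea(c),cv2.boxPoints(cv2.minAreaRect(c)).round(1).tolist())
    m=((h[...,0]>105)&(h[...,0]<125)&(h[...,1]>130)).astype(np.uint8)
    cs,_=cv2.findContours(m,0,2)
    for c in cs:
        if cv2.contourArea(c)>60: print(n,'blue',cv2.contourArea(c),cv2.boxPoints(cv2.minAreaRect(c)).round(1).tolist())
    m=((h[...,1]<70)&(h[...,2]<110)).astype(np.uint8)
    cs,_=cv2.findContours(m,0,2)
    for c in cs:
        if cv2.contourArea(c)>300: print(n,'grey',cv2.contourArea(c),cv2.boxPoints(cv2.minAreaRect(c)).round(1).tolist())
E
```

```text
top red 119.0 [[417.3999938964844, 256.70001220703125], [424.5, 253.60000610351562], [437.79998779296875, 283.3999938964844], [430.70001220703125, 286.6000061035156]]
top red 194.5 [[377.8999938964844, 194.0], [386.3999938964844, 193.39999389648438], [389.5, 238.6999969482422], [381.0, 239.3000030517578]]
top red 176.0 [[467.0, 119.0], [473.0, 119.0], [473.0, 154.0], [467.0, 154.0]]
top blue 3088.0 [[28.0, 182.0], [82.0, 182.0], [82.0, 284.0], [28.0, 284.0]]
top grey 836.0 [[-3.799999952316284, 374.1000061035156], [13.600000381469727, 330.6000061035156], [89.19999694824219, 360.8999938964844], [71.9000015258789, 404.29998779296875]]
top grey 983.5 [[245.89999389648438, 343.5], [311.3999938964844, 335.79998779296875], [317.70001220703125, 388.8999938964844], [252.10000610351562, 396.6000061035156]]
top grey 3450.0 [[17.299999237060547, 318.20001220703125], [34.20000076293945, 290.0], [231.60000610351562, 408.70001220703125], [214.6999969482422, 436.8999938964844]]
top grey 1470.0 [[516.9000244140625, 277.0], [558.4000244140625, 274.8999938964844], [565.5999755859375, 417.7000122070312
[... 2258 characters left out ...]
00030517578, 102.9000015258789], [147.10000610351562, 121.9000015258789], [114.5999984741211, 125.0]]
side grey 385.5 [[149.0, 91.0], [176.0, 91.0], [176.0, 113.0], [149.0, 113.0]]
side grey 6938.0 [[-59.70000076293945, 34.20000076293945], [80.0999984741211, -1.399999976158142], [164.39999389648438, 330.20001220703125], [24.600000381469727, 365.79998779296875]]
side grey 393.5 [[4.699999809265137, 11.699999809265137], [11.399999618530273, 9.800000190734863], [30.399999618530273, 77.5999984741211], [23.600000381469727, 79.5]]
side grey 5003.5 [[13.699999809265137, 0.10000000149011612], [66.9000015258789, -15.800000190734863], [119.4000015258789, 160.1999969482422], [66.19999694824219, 176.0]]
```

View pics/crop_t.png

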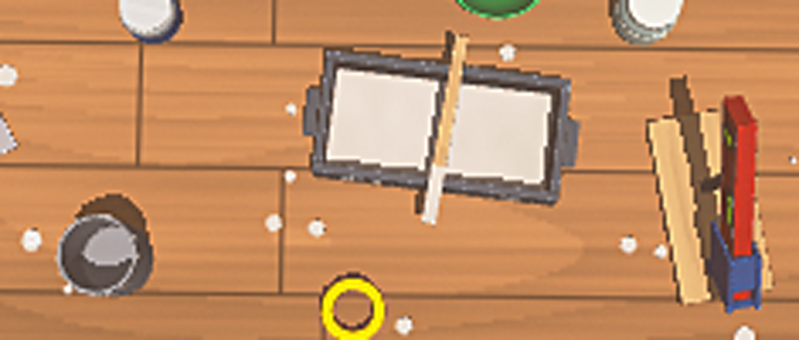

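The crop shows the stick's far end at (462,36) and white end at (430,222), mould rim corners (325,50), (573,77), (557,203), (311,172), and the pot mouth around (98,254). The foot's left edge runs (648,122) to (684,303).

```bash
python3 - <<'E'
from h import *
t=load('top0');s=load('side0')
cv2.imwrite('pics/crop_s.png',cv2.resize(s['color'][205:345,310:400],None,fx=4.2,fy=4.2,interpolation=cv2.INTER_CUBIC)[:,:,::-1])
C=lambda u,v,z:cast(t,(165+u/3.404,165+v/3.404),z).round(1)
print('stick',C(462,36,74),C(430,222,74))
m=[C(*p,60) for p in((325,50),(573,77),(557,203),(311,172))];print('mould',m,np.mean(m,0))
print('pot',C(98,254,120),C(59,254,120),C(137,254,120))
print('foot',C(648,122,12),C(684,303,12),C(772,287,12))
print('tape',C(352,308,25),'tin',C(150,10,70),'jar',C(655,5,90))
E
```

```text
stick [686.7 -58.2  74. ] [491.6 -26.3  74. ]
mould [array([672.5,  85.4,  60. ]), array([ 646.9, -175.9,   60. ]), array([ 513.9, -158.9,   60. ]), array([543.3,  97.9,  60. ])] [594.15  -37.875  60.   ]
pot [452.8 306.2 120. ] [452.4 345.1 120. ] [453.3 267.3 120. ]
foot [ 606.4 -262.8   12. ] [ 412.5 -299.5   12. ] [ 430.6 -393.6   12. ]
tape [403.   53.7  25. ] tin [711.1 269.3  70. ] jar [ 718.8 -257.6   90. ]
```

View pics/crop_s.png

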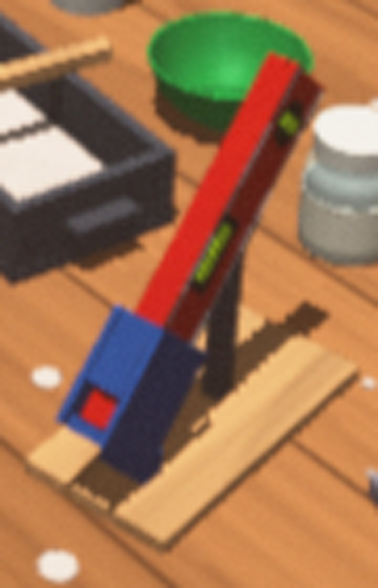

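The side crop shows the level's upper-edge end corners at (270,55) and (298,66), and the blue pocket at the low end around (125,390).

```bash
python3 - <<'E'
from h import *
t=load('top0');s=load('side0')
S=lambda u,v,z:cast(s,(310+u/4.2,205+v/4.2),z)
C=lambda u,v,z:cast(t,(165+u/3.404,165+v/3.404),z)
yaw=0.19;ux=np.array([np.cos(yaw),np.sin(yaw),0]);uy=np.array([-np.sin(yaw),np.cos(yaw),0])
O=np.array([518.5,-328.2,0])
for p in(S(270,55,231.3),S(298,66,231.3),C(745,128,231.3), C(736,97,231.3-34)):
    d=p-O;print(p.round(1),'rack frame',(d@ux).round(1),(d@uy).round(1))
# predict with center at rack x0
for x0 in(-10,0,10):
    c=O+ux*x0+[0,0,133];a=.7071
    L=[c+a*(sx*115-sz*24)*ux+np.array([0,0,a*(sx*115+sz*24)])+sy*10*uy for sx in(-1,1) for sz in(1,-1) for sy in(1,-1)]
    print(x0,[((proj(s,X)-[310,205])*4.2).round().tolist() for X in L[4:6]+L[7:8]],[((proj(t,X)-165)*3.404).round().tolist() for X in L[4:8]])
E
```

```text
[ 569.8 -314.1  231.3] rack frame 53.0 4.1
[ 573.7 -331.7  231.3] rack frame 53.6 -13.8
[ 573.1 -315.8  231.3] rack frame 55.9 1.9
[ 607.4 -315.7  197.3] rack frame 89.7 -4.5
-10 [[262.0, 50.0], [293.0, 63.0], [320.0, 89.0]] [[737.0, 131.0], [758.0, 127.0], [722.0, 101.0], [742.0, 97.0]]
0 [[272.0, 43.0], [303.0, 56.0], [330.0, 82.0]] [[735.0, 121.0], [756.0, 117.0], [719.0, 91.0], [740.0, 87.0]]
10 [[282.0, 36.0], [313.0, 49.0], [339.0, 75.0]] [[732.0, 110.0], [753.0, 107.0], [717.0, 81.0], [738.0, 77.0]]
```

Request:
play_rows:
  dp:
    - [-0.68, -0.625, 0]
    - [-1.36, -1.25, 0]
    - [-2.04, -1.875, 0]
    - [-2.72, -2.5, 0]
    - [-3.4, -3.13, 0]
  rot:
    - [0, 0, 0]
    - [0, 0, 0]
    - [0, 0, 0]
    - [0, 0, 0]
    - [0, 0, 0]
  fingers: 1.0
  grip_force: 40

```text
clock: 0.52
eef_pos: [273.9, 438.1, 230.9]
tcp_rot: [-3.141, -0.0, 2.851]
contact_force: [1.2, 0.8, 0.2]
opening: 0.998
grasp_force: 0.0
```

Request:
play_rows:
  dp:
    - [-0.68, -0.625, 0]
    - [-1.36, -1.25, 0]
    - [-2.04, -1.875, 0]
    - [-2.72, -2.5, 0]
    - [-3.4, -3.13, 0]
  rot:
    - [0, 0, 0]
    - [0, 0, 0]
    - [0, 0, 0]
    - [0, 0, 0]
    - [0, 0, 0]

```text
clock: 0.93
eef_pos: [368.4, 279.2, 231.2]
tcp_rot: [-3.141, -0.0, 2.851]
contact_force: [0.9, 0.3, 0.0]
opening: 0.996
grasp_force: 0.0
```

Request:
play_rows:
  dp:
    - [-0.68, -0.625, 0.2]
    - [-1.36, -1.25, 0.4]
    - [-2.04, -1.875, 0.6]
    - [-2.72, -2.5, 0.8]
    - [-3.4, -3.13, 1.0]
  rot:
    - [0, 0, 0]
    - [0, 0, 0]
    - [0, 0, 0]
    - [0, 0, 0]
    - [0, 0, 0]

```text
clock: 1.35
eef_pos: [462.8, 120.1, 190.9]
tcp_rot: [3.142, -0.0, 2.851]
contact_force: [0.7, 1.4, 0.1]
opening: 0.996
grasp_force: 0.0
```

Request:
play_rows:
  dp:
    - [-0.68, -0.625, 0.3]
    - [-1.36, -1.25, 0.6]
    - [-2.04, -1.875, 0.9]
    - [-2.72, -2.5, 1.2]
    - [-3.39, -3.13, 1.53]
  rot:
    - [0, 0, -0.25]
    - [0, 0, -0.5]
    - [0, 0, -0.75]
    - [0, 0, -1.0]
    - [0, 0, -1.24]

```text
clock: 1.77
eef_pos: [557.0, -38.7, 129.4]
tcp_rot: [3.142, 0.0, 2.982]
contact_force: [0.2, 0.6, 0.1]
opening: 1.0
grasp_force: 0.0
```

Request:
play_rows:
  dp:
    - [0, 0, 0]
    - [0, 0, 0]
  rot:
    - [0, 0, 0]
    - [0, 0, 0]

```text
clock: 1.93
eef_pos: [556.2, -38.5, 128.8]
tcp_rot: [-3.141, -0.002, 2.978]
contact_force: [-0.7, -0.2, 0.4]
opening: 1.0
grasp_force: 0.0
```

Request:
play_rows:
  dp:
    - [0, 0, 0.6]
    - [0, 0, 1.2]
    - [0, 0, 1.6]
    - [0, 0, 1.83]
    - [0, 0, 1.83]
  rot:
    - [0, 0, 0]
    - [0, 0, 0]
    - [0, 0, 0]
    - [0, 0, 0]
    - [0, 0, 0]

```text
clock: 2.35
eef_pos: [554.7, -35.9, 55.4]
tcp_rot: [-3.141, -0.003, 2.981]
contact_force: [-0.0, -0.2, 0.0]
opening: 1.003
grasp_force: 0.0
```

Request:
play_rows:
  dp:
    - [0, 0, 0]
    - [0, 0, 0]
    - [0, 0, 0]
    - [0, 0, 0]
    - [0, 0, 0]
  rot:
    - [0, 0, 0]
    - [0, 0, 0]
    - [0, 0, 0]
    - [0, 0, 0]
    - [0, 0, 0]
  fingers: 0

```text
clock: 2.77
eef_pos: [556.9, -36.9, 57.7]
tcp_rot: [3.141, 0.001, 2.981]
contact_force: [0.5, 0.1, -0.6]
opening: 0.302
grasp_force: 0.0
```

Request:
play_rows:
  dp:
    - [0, 0, 0]
    - [0, 0, 0]
    - [0, 0, 0]
    - [0, 0, 0]
    - [0, 0, 0]
  rot:
    - [0, 0, 0]
    - [0, 0, 0]
    - [0, 0, 0]
    - [0, 0, 0]
    - [0, 0, 0]

```text
clock: 3.18
eef_pos: [556.8, -36.9, 57.5]
tcp_rot: [3.141, 0.001, 2.981]
contact_force: [-0.7, 0.8, 5.9]
opening: 0.155
grasp_force: 40.7
```

Request:
play_rows:
  dp:
    - [0, 0, -0.6]
    - [0, 0, -1.5]
    - [0, 0, -2.5]
    - [0, 0, -3.5]
    - [0, 0, -4.4]
  rot:
    - [0, 0, 0]
    - [0, 0, 0]
    - [0, 0, 0]
    - [0, 0, 0]
    - [0, 0, 0]

```text
clock: 3.6
eef_pos: [556.2, -36.9, 235.2]
tcp_rot: [3.142, 0.001, 2.98]
contact_force: [1.5, 0.0, -1.4]
opening: 0.154
grasp_force: 39.9
```

Request:
play_rows:
  dp:
    - [0.4, 0.6, -0.6]
    - [0.9, 1.4, -0.9]
    - [1.4, 2.2, -1.2]
    - [1.9, 2.95, -1.4]
    - [2.35, 3.67, -1.4]
  rot:
    - [0, 0, 0]
    - [0, 0, 0]
    - [0, 0, 0]
    - [0, 0, 0]
    - [0, 0, 0]

```text
clock: 4.02
eef_pos: [486.8, 124.6, 290.9]
tcp_rot: [3.14, 0.003, 2.98]
contact_force: [0.0, 1.3, -1.4]
opening: 0.151
grasp_force: 39.9
```

Request:
play_rows:
  dp:
    - [0.45, 0.72, 0]
    - [0.94, 1.46, 0]
    - [1.4, 2.2, 0]
    - [1.9, 2.95, 0]
    - [2.34, 3.66, 0]
  rot:
    - [0, 0, -0.8]
    - [0, 0, -1.8]
    - [0, 0, -2.8]
    - [0, 0, -3.8]
    - [0, 0, -4.8]

```text
clock: 4.43
eef_pos: [416.9, 284.0, 289.0]
tcp_rot: [3.141, 0.0, -2.795]
contact_force: [0.8, 0.6, -1.0]
opening: 0.147
grasp_force: 39.9
```

Request:
play_rows:
  dp:
    - [0, 0, 0]
    - [0, 0, 0]
    - [0, 0, 0]
    - [0, 0, 0]
  rot:
    - [0, 0, -0.9]
    - [0, 0, -1.8]
    - [0, 0, -2.4]
    - [0, 0, -2.4]

```text
clock: 4.77
eef_pos: [417.8, 282.8, 288.8]
tcp_rot: [-3.142, -0.0, -2.545]
contact_force: [0.4, -0.4, -0.3]
opening: 0.152
grasp_force: 39.9
```

Request:
play_rows:
  dp:
    - [0, 0, 0]
    - [0, 0, 0]
    - [0, 0, 0]
    - [0, 0, 0]
    - [0, 0, 0]
  rot:
    - [0, 0.7, 0]
    - [0, 1.6, 0]
    - [0, 2.5, 0]
    - [0, 3.4, 0]
    - [0, 4.2, 0]

```text
clock: 5.18
eef_pos: [418.7, 282.6, 289.2]
tcp_rot: [-3.14, -0.444, -2.552]
contact_force: [-0.1, -0.0, -0.7]
opening: 0.149
grasp_force: 39.9
```

```bash
python3 -c "
from rig import telemetry
s=telemetry.sense();print(s['qpos'].round(3),s['eef_pos'],s['tcp_rot'],s['opening'],s['grasp_force'])"
```

```text
[ 5.910e-01  3.740e-01  1.546e+00 -1.000e-03  1.665e+00 -1.569e+00] [418.65402707 282.61421995 289.19016558] [-3.14031876 -0.4436181  -2.55204897] 0.14916886571436452 39.88910257816315
```

Request:
play_rows:
  dp:
    - [0, 0, 0]
    - [0, 0, 0]
    - [0, 0, 0]
    - [0, 0, 0]
    - [0, 0, 0]
  rot:
    - [0, 0.8, 0]
    - [0, 1.8, 0]
    - [0, 2.8, 0]
    - [0, 3.8, 0]
    - [0, 4.8, 0]

```text
clock: 5.6
eef_pos: [418.8, 282.7, 289.0]
tcp_rot: [-3.138, -0.946, -2.554]
contact_force: [-0.3, 0.5, 0.2]
opening: 0.155
grasp_force: 39.9
```

Request:
play_rows:
  dp:
    - [0, 0, 0]
    - [0, 0, 0]
    - [0, 0, 0]
    - [0, 0, 0]
    - [0, 0, 0]
  rot:
    - [0, 1.0, 0]
    - [0, 2.0, 0]
    - [0, 2.46, 0]
    - [0, 2.46, 0]
    - [0, 2.46, 0]

```text
clock: 6.02
eef_pos: [418.4, 282.5, 287.7]
tcp_rot: [-3.137, -1.2, -2.553]
contact_force: [-0.1, -0.7, -1.0]
opening: 0.15
grasp_force: 39.9
```

```bash
python3 - <<'E'
from h import *
from rig import telemetry,optics
s=telemetry.sense();print(s['qpos'].round(3),s['eef_pos'],s['tcp_rot'],s['opening'],s['grasp_force'])
o=[]
for n,(y,x) in(("top",(170,120)),("side",(70,120))):
    f=optics.grab_frame(n);pickle.dump(f,open(n+'1.pkl','wb'));o.append(cv2.resize(f['color'][y:y+160,x:x+160],(400,400),interpolation=cv2.INTER_CUBIC))
cv2.imwrite('pics/pot1.png',np.hstack(o)[:,:,::-1])
E
```

```text
[ 5.920e-01  8.060e-01  1.234e+00 -1.000e-03  2.302e+00 -1.570e+00] [418.36685563 282.48809496 287.72938803] [-3.13740909 -1.20027151 -2.55339451] 0.1503450484073206 39.92199182510376
```

View pics/pot1.png

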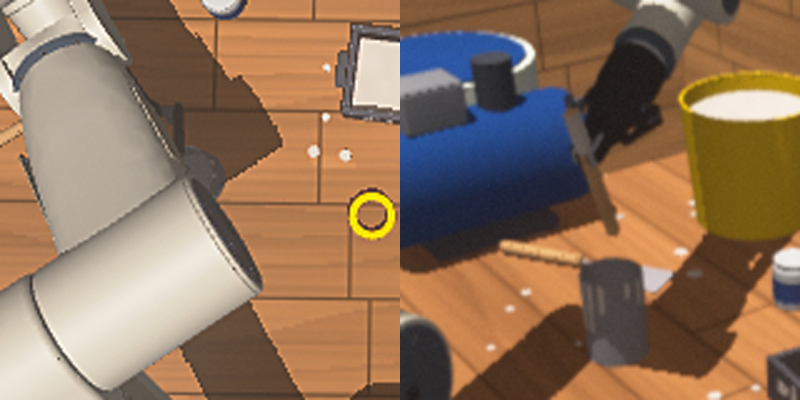

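The top view is blocked by the arm. The side view shows the stick above the pot, its lower end at crop (612,230) and the pot mouth centred around (612,267).

```bash
python3 - <<'E'
from h import *
s=load('side1')
f=lambda X:((proj(s,X)-[120,70])*2.5+[400,0]).round()
print(f([465.6,314.4,167]),f([453,306,120]),f([453,306,0]), f([418.4-45*.829+8,282.5-45*.56,287.7+3+62]))
for a in range(0,360,90): print(f([453+40*np.cos(np.radians(a)),306+40*np.sin(np.radians(a)),120]))
E
```

```text
[613. 232.] [611. 270.] [619. 351.] [563. 118.]
[638. 261.]
[595. 259.]
[583. 279.]
[626. 282.]
```

Request:
play_rows:
  dp:
    - [-0.4, 0, 0.155]
    - [-0.9, 0, 0.35]
    - [-1.4, 0, 0.544]
    - [-1.8, 0, 0.7]
    - [-2.1, 0, 0.816]
  rot:
    - [0, 0, 0]
    - [0, 0, 0]
    - [0, 0, 0]
    - [0, 0, 0]
    - [0, 0, 0]

```text
clock: 6.53
eef_pos: [417.9, 282.4, 197.4]
tcp_rot: [-3.141, -1.199, -2.549]
contact_force: [-0.6, -1.0, -0.2]
opening: 0.15
grasp_force: 39.9
```

Request:
play_rows:
  dp:
    - [-0.25, 0, 0.097]
    - [-0.5, 0, 0.194]
    - [-0.75, 0, 0.29]
    - [-1.05, 0, 0.408]
    - [-1.05, 0, 0.408]
  rot:
    - [0, 0, 0]
    - [0, 0, 0]
    - [0, 0, 0]
    - [0, 0, 0]
    - [0, 0, 0]

```text
clock: 6.95
eef_pos: [417.7, 282.2, 151.4]
tcp_rot: [-3.142, -1.202, -2.549]
contact_force: [-0.6, 0.2, -0.9]
opening: 0.155
grasp_force: 39.9
```

```bash
python3 - <<'E'
from h import *
from rig import telemetry,optics
s=telemetry.sense();print(s['qpos'].round(3),s['eef_pos'],s['tcp_rot'],s['opening'],s['grasp_force'],s['contact_force'])
f=optics.grab_frame("side");cv2.imwrite('pics/pot2.png',cv2.resize(f['color'][90:240,120:280],None,fx=3,fy=3,interpolation=cv2.INTER_CUBIC)[:,:,::-1])
E
```

```text
[ 5.920e-01  9.590e-01  1.260e+00 -1.000e-03  2.124e+00 -1.572e+00] [417.65548952 282.23086651 151.40304034] [-3.14152601 -1.20203596 -2.54862066] 0.1551059297743536 39.92057740688324 [-0.62204334  0.20314772 -0.924003  ]
```

View pics/pot2.png

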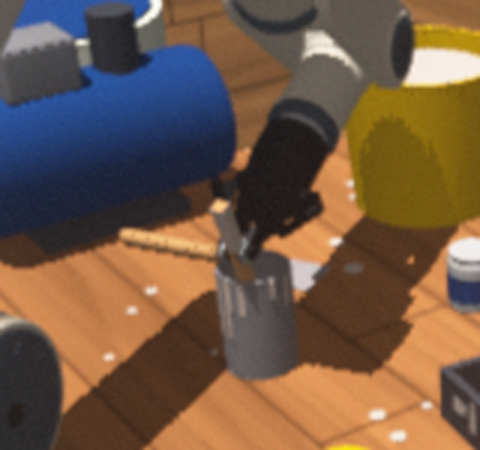

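The stick's lower part is inside the pot, around (240,265). Releasing and backing straight out along the fingers.

Request:
play_rows:
  dp:
    - [0, 0, 0]
    - [0, 0, 0]
    - [0, 0, 0]
    - [0, 0, 0]
    - [0, 0, 0]
  rot:
    - [0, 0, 0]
    - [0, 0, 0]
    - [0, 0, 0]
    - [0, 0, 0]
    - [0, 0, 0]
  fingers: 0.8

```text
clock: 7.42
eef_pos: [418.3, 282.7, 154.1]
tcp_rot: [-3.142, -1.199, -2.549]
contact_force: [0.4, 0.2, -0.6]
opening: 0.799
grasp_force: 0.0
```

Request:
play_rows:
  dp:
    - [0, 0, 0]
    - [0, 0, -0.3]
    - [0, 0, -0.8]
    - [0, 0, -1.5]
    - [0, 0, -2.2]
  rot:
    - [0, 0, 0]
    - [0, 0, 0]
    - [0, 0, 0]
    - [0, 0, 0]
    - [0, 0, 0]

```text
clock: 7.83
eef_pos: [486.7, 328.8, 186.4]
tcp_rot: [3.142, -1.201, -2.549]
contact_force: [0.9, 1.0, 0.4]
opening: 0.795
grasp_force: 0.0
```

Request:
play_rows:
  dp:
    - [0.5, 0, -0.5]
    - [1.2, 0, -1.0]
    - [2.0, 0, -1.0]
    - [2.8, 0, -1.0]
    - [3.5, 0, -1.0]
  rot:
    - [0, 0, 0]
    - [0, 0, 0]
    - [0, 0, 0]
    - [0, 0, 0]
    - [0, 0, 0]

```text
clock: 8.25
eef_pos: [474.8, 320.7, 332.3]
tcp_rot: [3.141, -1.2, -2.548]
contact_force: [0.1, -0.5, 0.5]
opening: 0.799
grasp_force: 0.0
```

```bash
python3 - <<'E'
from h import *
from rig import telemetry,optics
s=telemetry.sense();print(s['qpos'].round(3),s['eef_pos'],s['tcp_rot'],s['opening'],s['contact_force'])
f=optics.grab_frame("side");cv2.imwrite('pics/pot3.png',cv2.resize(f['color'][90:240,120:280],None,fx=3,fy=3,interpolation=cv2.INTER_CUBIC)[:,:,::-1])
E
```

```text
[ 5.920e-01  8.770e-01  9.910e-01 -1.000e-03  2.473e+00 -1.572e+00] [474.77260447 320.72289902 332.28997308] [ 3.14146662 -1.19950578 -2.54844288] 0.7992025081091219 [ 0.05764241 -0.52828631  0.47864922]
```

View pics/pot3.png

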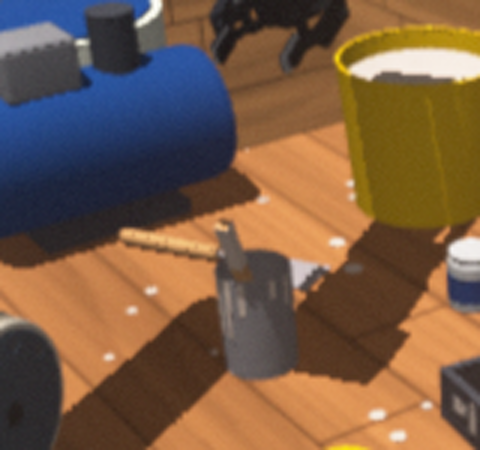

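The stick stands released in the pot, its top at (228,235). Next I fit a quick arm model from the logged poses so I can check joint ranges for the level grasp.

```bash
cat > kin.py <<'E'
import numpy as np
from scipy.spatial.transform import Rotation as Ro
from scipy.optimize import least_squares
D=[([1.2776,.35366,1.63418,0,1.1552],[179.05,598.28,230.54]),([.591,.374,1.546,0,1.665],[418.65,282.61,289.19]),
([.592,.806,1.234,0,2.302],[418.37,282.49,287.73]),([.592,.959,1.26,0,2.124],[417.66,282.23,151.4]),([.592,.877,.991,0,2.473],[474.77,320.72,332.29])]
A=[];b=[]
for q,p in D:
    f=q[1]+q[2];s=f+q[4];S,C=np.sin,np.cos
    A+=[[1,0,S(q[1]),S(f),C(f),S(s)],[0,1,C(q[1]),C(f),-S(f),C(s)]];b+=[np.hypot(*p[:2]),p[2]]
P,res,rk,sv=np.linalg.lstsq(np.array(A),np.array(b),rcond=None)
lo=np.array([-2.63,-.92,.06,-1.3,0,-3.02]);hi=np.array([2.63,2.1,2.66,4.44,2.69,3.02])
def fk(q):
    f=q[1]+q[2];r=P[0]+P[2]*np.sin(q[1])+P[3]*np.sin(f)+P[4]*np.cos(f);z=P[1]+P[2]*np.cos(q[1])+P[3]*np.cos(f)-P[4]*np.sin(f)
    R=(Ro.from_euler('ZYZYZ',[q[0],f,q[3],q[4],q[5]+np.pi/2])).as_matrix()
    return np.array([r*np.cos(q[0]),r*np.sin(q[0]),z])+P[5]*R[:,2],R
def ik(p,R,q0):
    def e(q):
        x,Q=fk(q);return np.r_[(x-p)/100,Ro.from_matrix(R.T@Q).as_rotvec()]
    s=least_squares(e,np.clip(q0,lo+.01,hi-.01),bounds=(lo,hi));return s.x,s.cost
E
python3 - <<'E'
from kin import *
print(P.round(1),res,rk,sv.round(3))
c=np.array([508.3,-333.2,133]);yaw=.19
Rl=Ro.from_euler('ZY',[yaw,-np.pi/4]).as_matrix()
fin=np.array([594,-38,165.])
for psi in(0,15,30):      # tool leaned from perpendicular toward vertical, deg
  for flip in(0,1):
    T=np.array([[1,0,0],[0,-1,0],[0,0,-1.]])@Ro.from_euler('y',psi,degrees=True).as_matrix()@Ro.from_euler('z',np.pi*flip).as_matrix()
    for nm,Rw,pc in(('grasp',Rl,c),('out',Rl,c+Rl[:,0]*110),('finA',Ro.from_euler('z',1.466).as_matrix(),fin),('finB',Ro.from_euler('z',-1.676).as_matrix(),fin)):
        R=Rw@T; tcp=pc+Rw[:,2]*6+R[:,2]*19
        best=min((ik(tcp,R,[-.5,.4,1.6,j4,1,j6]) for j4 in(0,1,) for j6 in(-2,0,2)),key=lambda v:v[1])
        print(psi,flip,nm,best[0].round(2),'%.1e'%best[1],R[:,2].round(2))
E
```

```text
[-3.000e-01  2.946e+02  5.679e+02  4.949e+02  5.870e+01  3.427e+02] [0.02109733] 6 [4.373 3.164 0.878 0.191 0.19  0.135]Traceback (most recent call last):
  File "<stdin>", line 11, in <module>
  File "<stdin>", line 11, in <genexpr>
  File "kin.py", line 19, in ik
    s=least_squares(e,np.clip(q0,lo+.01,hi-.01),bounds=(lo,hi));return s.x,s.cost
    return func(*args, **kwargs)
    vector_fun = VectorFunction(
        fun_wrapped,
    ...<6 lines>...
        workers=workers
    )
    self._update_fun()
    ~~~~~~~~~~~~~~~~^^
    self.f = self.fun_wrapped(xp_copy(self.x))
             ~~~~~~~~~~~~~~~~^^^^^^^^^^^^^^^^^
    return np.atleast_1d(self.fun(x))
                         ~~~~~~~~^^^
    return self.f(x, *self.args, **self.kwargs)
           ~~~~~~^^^^^^^^^^^^^^^^^^^^^^^^^^^^^^
  File "kin.py", line 18, in e
    x,Q=fk(q);return np.r_[(x-p)/100,Ro.from_matrix(R.T@Q).as_rotvec()]
        ~~^^^
  File "kin.py", line 14, in fk
    R=(Ro.from_euler('ZYZYZ',[q[0],f,q[3],q[4],q[5]+np.pi/2])).as_matrix()
       ~~~~~~~~~~~~~^^^^^^^^^^^^^^^^^^^^^^^^^^^^^^^^^^^^^^^^^
  File "scipy/spatial/transform/_rotation.pyx", line 1413, in scipy.spatial.transform._rotation.Rotation.from_euler
ValueError: Expected axis specification to be a non-empty string of upto 3 characters, got ZYZYZ
```

```bash
sed -i "s/R=(Ro.from_euler('ZYZYZ',.*/R=(Ro.from_euler('ZYZ',[q[0],f,q[3]])*Ro.from_euler('YZ',[q[4],q[5]+np.pi\/2])).as_matrix()/" kin.py
python3 - <<'E'
from kin import *
c=np.array([508.3,-333.2,133]);yaw=.19
Rl=Ro.from_euler('ZY',[yaw,-np.pi/4]).as_matrix()
fin=np.array([594,-38,165.])
for psi in(0,15):
  for flip in(0,1):
    T=np.array([[1,0,0],[0,-1,0],[0,0,-1.]])@Ro.from_euler('y',psi,degrees=True).as_matrix()@Ro.from_euler('z',np.pi*flip).as_matrix()
    for nm,Rw,pc in(('grasp',Rl,c),('out',Rl,c+Rl[:,0]*110),('finA',Ro.from_euler('z',1.466).as_matrix(),fin),('finB',Ro.from_euler('z',-1.676).as_matrix(),fin)):
        R=Rw@T; tcp=pc+Rw[:,2]*6+R[:,2]*19
        best=min((ik(tcp,R,[-.5,.4,1.6,j4,1,j6]) for j4 in(0,1,) for j6 in(-2,0,2)),key=lambda v:v[1])
        print(psi,flip,nm,best[0].round(2),'%.1e'%best[1],tcp.round(),R[:,2].round(2))
E
```

```text
0 0 grasp [-0.93  0.44  2.11  1.35  0.71 -0.69] 3.6e-24 [ 517. -331.  124.] [ 0.69  0.13 -0.71]
0 0 out [-0.79  0.34  1.99  1.19  0.69 -0.33] 7.1e-31 [ 594. -317.  202.] [ 0.69  0.13 -0.71]
0 0 finA [-0.06  0.39  1.77  0.    0.98  0.04] 7.2e-31 [594. -38. 152.] [ 0.  0. -1.]
0 0 finB [-0.04  0.39  1.77 -0.05  0.98 -3.02] 1.2e-03 [594. -38. 152.] [ 0.  0. -1.]
0 1 grasp [-0.93  0.44  2.11  1.35  0.71  2.46] 2.7e-25 [ 517. -331.  124.] [ 0.69  0.13 -0.71]
0 1 out [-0.79  0.34  1.99  1.19  0.69  2.81] 2.9e-29 [ 594. -317.  202.] [ 0.69  0.13 -0.71]
0 1 finA [-0.04  0.39  1.77 -0.05  0.98 -3.02] 1.3e-03 [594. -38. 152.] [ 0.  0. -1.]
0 1 finB [-0.06  0.39  1.77  0.    0.98  0.04] 1.6e-31 [594. -38. 152.] [ 0.  0. -1.]
15 0 grasp [-1.04  0.56  2.16  1.65  0.96 -1.08] 2.7e-31 [ 520. -331.  128.] [ 0.85  0.16 -0.5 ]
15 0 out [-0.88  0.43  2.08  1.62  0.87 -0.82] 3.4e-30 [ 597. -316.  206.] [ 0.85  0.16 -0.5 ]
15 0 finA [-0.2   0.41  1.77  0.31  1.01 -0.27] 1.6e-30 [595. -33. 153.] [ 0.03  0.26 -0.97]
15 0 finB [ 0.08  0.42  1.76 -0.3   1.03 -2.8 ] 8.8e-31 [593. -43. 153.] [-0.03 -0.26 -0.97]
15 1 grasp [-1.04  0.56  2.16  1.65  0.96  2.06] 1.1e-30 [ 520. -331.  128.] [ 0.85  0.16 -0.5 ]
15 1 out [-0.88  0.43  2.08  1.62  0.87  2.32] 1.0e-22 [ 597. -316.  206.] [ 0.85  0.16 -0.5 ]
15 1 finA [-0.2   0.41  1.77  0.31  1.01  2.87] 3.2e-29 [595. -33. 153.] [ 0.03  0.26 -0.97]
15 1 finB [ 0.08  0.42  1.76 -0.3   1.03  0.34] 9.1e-30 [593. -43. 153.] [-0.03 -0.26 -0.97]
```

Request:
play_rows:
  dp:
    - [0, 0, 0]
    - [0, 0, 0]
    - [0, 0, 0]
    - [0, 0, 0]
    - [0, 0, 0]
  rot:
    - [0, -1.1, 0]
    - [0, -2.2, 0]
    - [0, -3.3, 0]
    - [0, -4.5, 0]
    - [0, -5.7, 0]
  fingers: 1.0

```text
clock: 8.72
eef_pos: [475.7, 321.4, 330.8]
tcp_rot: [3.142, -0.598, -2.549]
contact_force: [-0.3, -1.2, -0.4]
opening: 1.003
grasp_force: 0.0
```

Request:
play_rows:
  dp:
    - [0, 0, 0]
    - [0, 0, 0]
    - [0, 0, 0]
    - [0, 0, 0]
    - [0, 0, 0]
  rot:
    - [0, -1.15, 0]
    - [0, -2.3, 0]
    - [0, -3.45, 0]
    - [0, -4.6, 0]
    - [0, -5.76, 0]

```text
clock: 9.13
eef_pos: [475.4, 321.2, 331.8]
tcp_rot: [-3.142, 0.006, -2.549]
contact_force: [0.5, 0.6, 0.2]
opening: 0.998
grasp_force: 0.0
```

Request:
play_rows:
  dp:
    - [0.48, -0.67, 0]
    - [0.97, -1.35, 0]
    - [1.45, -2.02, 0]
    - [1.94, -2.7, 0]
    - [2.42, -3.37, 0]
  rot:
    - [0, 0, 1.14]
    - [0, 0, 2.28]
    - [0, 0, 3.42]
    - [0, 0, 4.56]
    - [0, 0, 5.7]

```text
clock: 9.55
eef_pos: [469.5, 153.6, 330.9]
tcp_rot: [-3.141, -0.001, 3.132]
contact_force: [0.8, -0.9, 0.3]
opening: 1.002
grasp_force: 0.0
```

Request:
play_rows:
  dp:
    - [0.02, -0.83, 0]
    - [0.04, -1.66, 0]
    - [0.07, -2.49, 0]
    - [0.09, -3.32, 0]
    - [0.11, -4.15, 0]
  rot:
    - [0, 0, 1.14]
    - [0, 0, 2.28]
    - [0, 0, 3.42]
    - [0, 0, 4.56]
    - [0, 0, 5.7]

```text
clock: 9.97
eef_pos: [464.6, -12.4, 331.1]
tcp_rot: [-3.141, -0.0, 2.535]
contact_force: [1.1, 0.5, 0.4]
opening: 1.0
grasp_force: 0.0
```

Request:
play_rows:
  dp:
    - [-0.45, -0.7, 0]
    - [-0.9, -1.4, 0]
    - [-1.34, -2.09, 0]
    - [-1.79, -2.79, 0]
    - [-2.24, -3.49, 0]
  rot:
    - [0, 0, 1.14]
    - [0, 0, 2.28]
    - [0, 0, 3.42]
    - [0, 0, 4.56]
    - [0, 0, 5.7]

```text
clock: 10.38
eef_pos: [459.6, -178.3, 331.2]
tcp_rot: [-3.141, 0.0, 1.938]
contact_force: [0.8, 0.4, 0.3]
opening: 0.998
grasp_force: 0.0
```

Request:
play_rows:
  dp:
    - [-0.76, -0.33, 0]
    - [-1.53, -0.65, 0]
    - [-2.29, -0.98, 0]
    - [-3.06, -1.3, 0]
    - [-3.82, -1.63, 0]
  rot:
    - [0, 0, 1.14]
    - [0, 0, 2.28]
    - [0, 0, 3.42]
    - [0, 0, 4.56]
    - [0, 0, 5.7]

```text
clock: 10.8
eef_pos: [454.6, -344.4, 331.2]
tcp_rot: [-3.141, 0.001, 1.341]
contact_force: [1.0, -0.7, 0.4]
opening: 1.0
grasp_force: 0.0
```

Request:
play_rows:
  dp:
    - [0, 0, 0]
    - [0, 0, 0]
    - [0, 0, 0]
    - [0, 0, 0]
    - [0, 0, 0]
  rot:
    - [0, 0, 1.14]
    - [0, 0, 2.28]
    - [0, 0, 3.42]
    - [0, 0, 4.56]
    - [0, 0, 5.7]

```text
clock: 11.22
eef_pos: [454.8, -342.8, 331.0]
tcp_rot: [-3.141, 0.001, 0.744]
contact_force: [0.1, -0.1, -0.1]
opening: 1.002
grasp_force: 0.0
```

Request:
play_rows:
  dp:
    - [0, 0, 0]
    - [0, 0, 0]
    - [0, 0, 0]
    - [0, 0, 0]
    - [0, 0, 0]
  rot:
    - [0, 0, 1.14]
    - [0, 0, 2.28]
    - [0, 0, 3.42]
    - [0, 0, 4.56]
    - [0, 0, 5.35]

```text
clock: 11.63
eef_pos: [454.9, -342.7, 331.1]
tcp_rot: [3.141, 0.001, 0.183]
contact_force: [0.5, -0.4, -0.2]
opening: 0.998
grasp_force: 0.0
```

```bash
python3 -c "
from rig import telemetry
s=telemetry.sense();print(s['qpos'].round(3),s['eef_pos'],s['tcp_rot'],s['opening'],s['grasp_force'])"
```

```text
[-6.470e-01  1.860e-01  1.634e+00 -1.000e-03  1.323e+00  7.400e-01] [ 454.92595697 -342.66581207  331.12745504] [3.14123448e+00 1.36183351e-03 1.83454184e-01] 0.9981944304204622 0.0
```

Request:
play_rows:
  dp:
    - [0, 0, 0]
    - [0, 0, 0]
    - [0, 0, 0]
    - [0, 0, 0]
    - [0, 0, 0]
  rot:
    - [0, 0.8, 0]
    - [0, 1.6, 0]
    - [0, 2.4, 0]
    - [0, 3.2, 0]
    - [0, 4.0, 0]

```text
clock: 12.05
eef_pos: [455.1, -342.9, 331.8]
tcp_rot: [3.139, -0.422, 0.191]
contact_force: [-0.1, 0.2, -0.5]
opening: 0.999
grasp_force: 0.0
```

Request:
play_rows:
  dp:
    - [0, 0, 0]
    - [0, 0, 0]
    - [0, 0, 0]
    - [0, 0, 0]
    - [0, 0, 0]
  rot:
    - [0, 0.9, 0]
    - [0, 1.8, 0]
    - [0, 2.7, 0]
    - [0, 3.5, 0]
    - [0, 3.5, 0]

```text
clock: 12.47
eef_pos: [453.3, -342.2, 329.2]
tcp_rot: [-3.138, -0.786, 0.185]
contact_force: [0.8, -0.1, -1.2]
opening: 1.003
grasp_force: 0.0
```

Request:
play_rows:
  dp:
    - [-0.5, 0, 0.5]
    - [-1.0, 0, 1.0]
    - [-1.5, 0, 1.5]
    - [-1.9, 0, 1.9]
    - [-1.9, 0, 1.9]
  rot:
    - [0, 0, 0]
    - [0, 0, 0]
    - [0, 0, 0]
    - [0, 0, 0]
    - [0, 0, 0]

```text
clock: 12.88
eef_pos: [454.1, -340.9, 219.7]
tcp_rot: [-3.134, -0.779, 0.186]
contact_force: [-0.5, 1.3, -1.2]
opening: 0.999
grasp_force: 0.0
```

```bash
python3 - <<'E'
from h import *
from rig import telemetry,optics
s=telemetry.sense();print(s['qpos'].round(3),s['eef_pos'],s['tcp_rot'],s['contact_force'])
o=[]
for n,(y,x) in(("top",(180,320)),("side",(185,290))):
    f=optics.grab_frame(n);pickle.dump(f,open(n+'2.pkl','wb'));o.append(cv2.resize(f['color'][y:y+120,x:x+120],(400,400),interpolation=cv2.INTER_CUBIC))
cv2.imwrite('pics/lev1.png',np.hstack(o)[:,:,::-1])
E
```

```text
[-1.062  0.228  2.106  1.071  0.867 -0.438] [ 454.13220375 -340.91809003  219.69012487] [-3.13409201 -0.77938881  0.18608351] [-0.52281739  1.27753249 -1.24883117]
```

View pics/lev1.png

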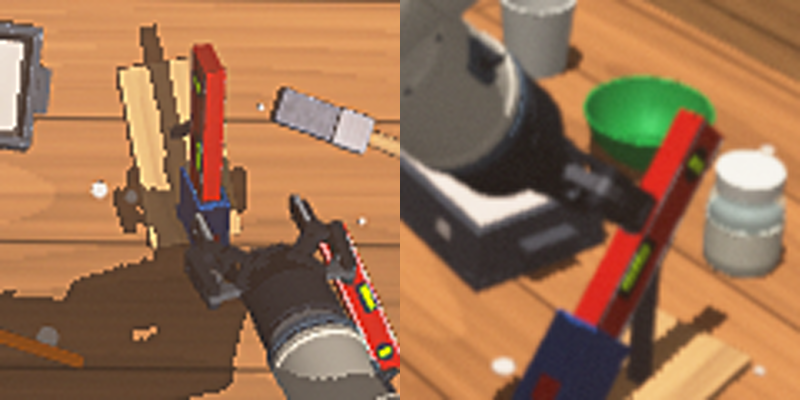

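Top view: fingertips at (200,230) and (300,205), with the level's bright upper edge spanning x≈203–222 near y=130–195. I'll compare that with the predicted level and fingertip pixels.

```bash
python3 - <<'E'
from h import *
from kin import *
t=load('top2');s=load('side2')
f=lambda X:((proj(t,X)-[320,180])/.3).round().tolist()
g=lambda X:((proj(s,X)-[290,185])/.3+[400,0]).round().tolist()
c=np.array([508.3,-333.2,133]);R=Ro.from_euler('ZY',[.19,-np.pi/4]).as_matrix()
for x in(115,60,0,-45): print(x,[f(c+R@[x,y,24]) for y in(10,-10)],[g(c+R@[x,y,24]) for y in(10,-10)])
print('low end corners',[f(c+R@[115,y,-24]) for y in(10,-10)])
T=np.array([454.1,-340.9,219.7]);Q=Ro.from_euler('xyz',[-3.134,-.779,.186]).as_matrix()
print('TCP',f(T),g(T),'tips',[(f(T+Q@[0,y,-13]),g(T+Q@[0,y,-13])) for y in(-43,43)], Q.round(2).tolist())
d=c-T; print('level centre in tool axes',(Q.T@d).round(1))
# level height extents along top image: red strip cols per row
h=cv2.cvtColor(t['color'],cv2.COLOR_RGB2HSV)
m=(((h[...,0]<5)|(h[...,0]>174))&(h[...,1]>180)&(h[...,2]>150))
for r in range(205,238,4):
    x=np.flatnonzero(m[r,370:392])+370
    if len(x): print(r,((np.array([x.min(),x.max()+1])-320)/.3).round(), round((r-180)/.3))
E
```

```text
115 [[208.0, 79.0], [229.0, 75.0]] [[678.0, 109.0], [702.0, 119.0]]
60 [[207.0, 123.0], [227.0, 119.0]] [[642.0, 178.0], [666.0, 189.0]]
0 [[206.0, 168.0], [226.0, 164.0]] [[603.0, 254.0], [627.0, 266.0]]
-45 [[205.0, 201.0], [224.0, 197.0]] [[574.0, 312.0], [597.0, 324.0]]
low end corners [[193.0, 49.0], [213.0, 46.0]]
TCP [238.0, 201.0] [585.0, 199.0] tips [([199.0, 218.0], [525.0, 169.0]), ([287.0, 202.0], [632.0, 220.0])] [[0.7, 0.19, 0.69], [0.13, -0.98, 0.14], [0.7, -0.01, -0.71]]
level centre in tool axes [-22.    3.2 100.1]
205 [207. 223.] 83
209 [207. 223.] 97
213 [207. 223.] 110
217 [203. 223.] 123
221 [203. 223.] 137
225 [203. 220.] 150
229 [203. 223.] 163
233 [203. 220.] 177
237 [203. 220.] 190
```

Request:
play_rows:
  dp:
    - [-0.55, 0, 0.3]
    - [-0.55, 0, 0.9]
    - [-0.55, 0, 1.6]
    - [-0.55, 0, 2.2]
    - [-0.55, 0, 2.5]
  rot:
    - [0, 0, 0]
    - [0, 0, 0]
    - [0, 0, 0]
    - [0, 0, 0]
    - [0, 0, 0]

```text
clock: 13.4
eef_pos: [511.3, -332.8, 138.0]
tcp_rot: [3.139, -0.785, 0.193]
contact_force: [0.9, -0.1, 0.4]
opening: 1.001
grasp_force: 0.0
```

Request:
play_rows:
  dp:
    - [0, 0, 0.2]
    - [0, 0, 0.33]
    - [0, 0, 0.33]
  rot:
    - [0, 0, 0]
    - [0, 0, 0]
    - [0, 0, 0]

```text
clock: 13.65
eef_pos: [519.2, -331.0, 128.9]
tcp_rot: [3.139, -0.785, 0.192]
contact_force: [-0.6, -0.4, 0.4]
opening: 1.001
grasp_force: 0.0
```

Request:
play_rows:
  dp:
    - [0, 0, 0]
    - [0, 0, 0]
    - [0, 0, 0]
    - [0, 0, 0]
    - [0, 0, 0]
  rot:
    - [0, 0, 0]
    - [0, 0, 0]
    - [0, 0, 0]
    - [0, 0, 0]
    - [0, 0, 0]
  fingers: 0
  grip_force: 50

```text
clock: 14.07
eef_pos: [518.0, -331.0, 128.3]
tcp_rot: [3.14, -0.784, 0.19]
contact_force: [-2.3, 2.2, 2.3]
opening: 0.298
grasp_force: 1.6
```

Request:
play_rows:
  dp:
    - [0, 0, 0]
    - [0, 0, 0]
    - [0, 0, 0]
    - [0, 0, 0]
  rot:
    - [0, 0, 0]
    - [0, 0, 0]
    - [0, 0, 0]
    - [0, 0, 0]

```text
clock: 14.4
eef_pos: [517.9, -330.3, 128.3]
tcp_rot: [-3.14, -0.785, 0.189]
contact_force: [-5.8, 2.1, 7.3]
opening: 0.224
grasp_force: 48.3
```

```bash
python3 -c "
from rig import telemetry
s=telemetry.sense();print(s['qpos'].round(3),s['wrist_torque'],s['contact_force'])"
```

```text
[-0.934  0.429  2.108  1.339  0.714 -0.671] [ 0.63708475  0.34404152 -0.06531219] [-5.75710206  2.08169572  7.27705139]
```

Request:
play_rows:
  dp:
    - [0.1, 0, 0]
    - [0.3, 0, 0]
    - [0.6, 0, 0]
    - [0.9, 0, 0]
    - [1.2, 0, 0]
  rot:
    - [0, 0, 0]
    - [0, 0, 0]
    - [0, 0, 0]
    - [0, 0, 0]
    - [0, 0, 0]

```text
clock: 14.82
eef_pos: [550.1, -324.3, 160.8]
tcp_rot: [-3.141, -0.781, 0.188]
contact_force: [-7.6, -0.9, -0.1]
opening: 0.225
grasp_force: 48.1
```

Request:
play_rows:
  dp:
    - [0.4, 0, 0]
    - [0.8, 0, 0]
    - [1.2, 0, 0]
    - [1.6, 0, 0]
    - [2.0, 0, 0]
  rot:
    - [0, 0, 0]
    - [0, 0, 0]
    - [0, 0, 0]
    - [0, 0, 0]
    - [0, 0, 0]

```text
clock: 15.23
eef_pos: [606.9, -313.4, 218.1]
tcp_rot: [3.141, -0.783, 0.19]
contact_force: [-1.4, -0.2, -2.4]
opening: 0.23
grasp_force: 48.5
```

Request:
play_rows:
  dp:
    - [0.1, 0, -0.3]
    - [0.2, 0, -0.6]
    - [0.3, 0, -0.9]
    - [0.4, 0, -1.2]
    - [0.4, 0, -1.2]
  rot:
    - [0, 0, 0]
    - [0, 0, 0]
    - [0, 0, 0]
    - [0, 0, 0]
    - [0, 0, 0]

```text
clock: 15.65
eef_pos: [584.7, -318.6, 265.6]
tcp_rot: [3.138, -0.785, 0.192]
contact_force: [0.7, -0.4, -3.0]
opening: 0.226
grasp_force: 49.3
```

```bash
python3 - <<'E'
from h import *
from rig import telemetry,optics
s=telemetry.sense();print(s['qpos'].round(3),s['eef_pos'],s['tcp_rot'],s['contact_force'],s['wrist_torque'])
o=[]
for n,(y,x) in(("top",(130,290)),("side",(135,270))):
    f=optics.grab_frame(n);pickle.dump(f,open(n+'3.pkl','wb'));o.append(cv2.resize(f['color'][y:y+160,x:x+160],(400,400),interpolation=cv2.INTER_CUBIC))
cv2.imwrite('pics/lev2.png',np.hstack(o)[:,:,::-1])
E
```

```text
[-0.812  0.243  1.955  1.041  0.76  -0.157] [ 584.73668611 -318.57787716  265.62854352] [ 3.13809452 -0.78533627  0.19173411] [ 0.74331554 -0.38928491 -3.04231362] [-0.15422553  0.58186591 -0.05049198]
```

View pics/lev2.png

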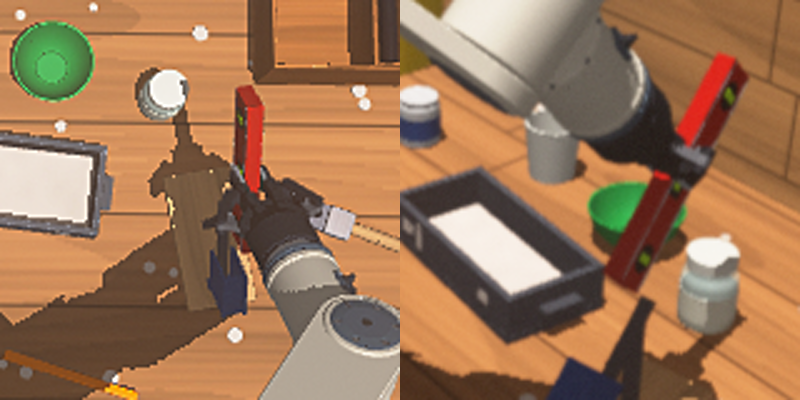

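The level is out of the holder and held at its middle, around (690,160) in the side half; the bystanders look undisturbed. Now levelling, turning and carrying it over.

Request:
play_rows:
  dp:
    - [0, 0, 0]
    - [0, 0, 0]
    - [0, 0, 0]
    - [0, 0, 0]
    - [0, 0, 0]
  rot:
    - [0, -0.5, 0]
    - [0, -1.2, 0]
    - [0, -2.0, 0]
    - [0, -2.9, 0]
    - [0, -3.8, 0]

```text
clock: 16.17
eef_pos: [584.5, -318.2, 263.0]
tcp_rot: [3.141, -0.381, 0.189]
contact_force: [0.8, 0.6, -2.7]
opening: 0.223
grasp_force: 49.0
```

Request:
play_rows:
  dp:
    - [0, 0, 0]
    - [0, 0, 0]
    - [0, 0, 0]
    - [0, 0, 0]
    - [0, 0, 0]
  rot:
    - [0, -0.9, 0]
    - [0, -1.8, 0]
    - [0, -2.7, 0]
    - [0, -3.4, 0]
    - [0, -3.7, 0]

```text
clock: 16.58
eef_pos: [586.3, -316.8, 262.4]
tcp_rot: [-3.141, 0.006, 0.192]
contact_force: [-0.4, -0.1, -2.6]
opening: 0.229
grasp_force: 49.0
```

Request:
play_rows:
  dp:
    - [0.07, -0.3, 0]
    - [0.17, -0.7, 0]
    - [0.28, -1.2, 0]
    - [0.41, -1.75, 0]
    - [0.53, -2.3, 0]
  rot:
    - [0, 0, -0.5]
    - [0, 0, -1.2]
    - [0, 0, -2.1]
    - [0, 0, -3.07]
    - [0, 0, -4.07]

```text
clock: 17.0
eef_pos: [588.3, -222.0, 262.0]
tcp_rot: [-3.139, 0.002, 0.621]
contact_force: [0.1, -0.1, -1.9]
opening: 0.228
grasp_force: 49.2
```

Request:
play_rows:
  dp:
    - [0.29, -0.38, 0]
    - [0.57, -0.75, 0]
    - [0.86, -1.13, 0]
    - [1.14, -1.5, 0]
    - [1.43, -1.88, 0]
  rot:
    - [0, 0, -0.81]
    - [0, 0, -1.63]
    - [0, 0, -2.44]
    - [0, 0, -3.26]
    - [0, 0, -4.07]

```text
clock: 17.42
eef_pos: [591.4, -127.6, 262.1]
tcp_rot: [-3.139, 0.001, 1.047]
contact_force: [0.0, 0.1, -2.1]
opening: 0.225
grasp_force: 49.2
```

Request:
play_rows:
  dp:
    - [0.5, -0.27, 0]
    - [1.0, -0.54, 0]
    - [1.45, -0.78, 0]
    - [1.8, -0.97, 0]
    - [2.08, -1.12, 0]
  rot:
    - [0, 0, -0.9]
    - [0, 0, -1.8]
    - [0, 0, -2.7]
    - [0, 0, -3.5]
    - [0, 0, -4.07]

```text
clock: 17.83
eef_pos: [594.5, -32.6, 262.1]
tcp_rot: [-3.138, -0.0, 1.474]
contact_force: [0.1, -0.6, -2.4]
opening: 0.223
grasp_force: 49.2
```

Request:
play_rows:
  dp:
    - [0, 0, 0.4]
    - [0, 0, 1.0]
    - [0, 0, 1.7]
    - [0, 0, 2.3]
    - [0, 0, 2.6]
  rot:
    - [0, 0, 0]
    - [0, 0, 0]
    - [0, 0, 0]
    - [0, 0, 0]
    - [0, 0, 0]

```text
clock: 18.25
eef_pos: [592.6, -34.0, 155.3]
tcp_rot: [-3.135, 0.0, 1.469]
contact_force: [-0.5, 0.5, -2.6]
opening: 0.23
grasp_force: 49.1
```

Request:
play_rows:
  dp:
    - [0, 0, 0.15]
    - [0, 0, 0.15]
    - [0, 0, 0.15]
  rot:
    - [0, 0, 0]
    - [0, 0, 0]
    - [0, 0, 0]

```text
clock: 18.5
eef_pos: [595.4, -34.7, 154.0]
tcp_rot: [-3.141, 0.001, 1.468]
contact_force: [0.9, 0.5, -2.3]
opening: 0.228
grasp_force: 49.1
```

```bash
python3 - <<'E'
from h import *
from rig import telemetry,optics
s=telemetry.sense();print(s['qpos'].round(3),s['eef_pos'],s['tcp_rot'],s['contact_force'],s['wrist_torque'])
o=[]
for n,(y,x) in(("top",(130,210)),("side",(125,180))):
    f=optics.grab_frame(n);pickle.dump(f,open(n+'4.pkl','wb'));o.append(cv2.resize(f['color'][y:y+160,x:x+160],(400,400),interpolation=cv2.INTER_CUBIC))
cv2.imwrite('pics/fin.png',np.hstack(o)[:,:,::-1])
E
```

```text
[-6.000e-02  3.920e-01  1.765e+00 -1.000e-03  9.850e-01  4.200e-02] [595.42521046 -34.67798799 153.95838116] [-3.14115979e+00  6.21077368e-04  1.46849904e+00] [ 0.9222467   0.45698157 -2.33982438] [ 0.00117009 -0.00412174  0.05268664]
```

View pics/fin.png

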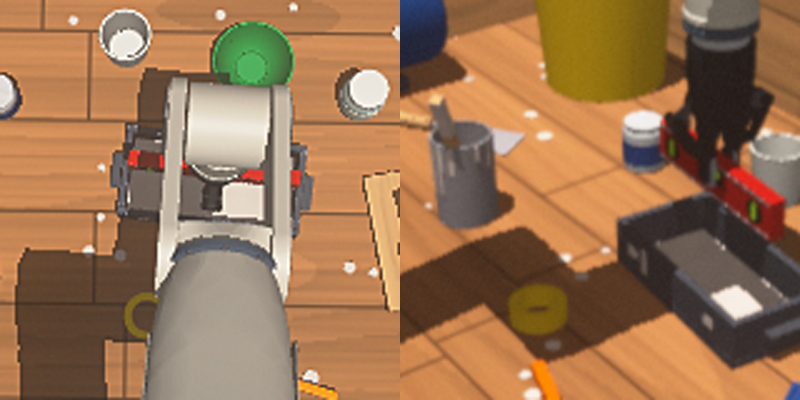

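The level sits over the mould: in the side half, its ends are at (665,118) and (783,200–238), and the stick top is at (440,98). A numeric check of the tilt and lean follows.

```bash
python3 - <<'E'
from h import *
t=load('top4');s=load('side4')
g=lambda X:((proj(s,X)-[180,125])*2.5+[400,0]).round().tolist()
f=lambda X:((proj(t,X)-[210,130])*2.5).round().tolist()
c=np.array([595,-37.7,164.]);x=np.array([.102,.995,0]);y=np.array([.995,-.102,0])
for sx in(1,-1): print(sx,'side near-face top/bottom',[g(c+sx*115*x-10*y+[0,0,z]) for z in(24,-24)],'top view',[f(c+sx*115*x+k*10*y+[0,0,24]) for k in(-1,1)])
for a in(.3,.4,.5,.6):
    p=cast(s,(180+40/2.5,125+98/2.5),6+200*np.cos(a));print(a,p.round(),'horizontal reach of top from pot axis',np.hypot(*(p[:2]-[453,306])).round(),'->',(200*np.sin(a)).round())
h=cv2.cvtColor(s['color'],cv2.COLOR_RGB2HSV)
m=(((h[...,0]<5)|(h[...,0]>174))&(h[...,1]>180)&(h[...,2]>70)).astype(np.uint8);m[:,:284]=0;m[:160]=0;m[225:]=0;m[:,345:]=0
v,u=np.nonzero(m);i=[np.argmin(u),np.argmax(u)]
for k in i: print((u[k]-180)*2.5+400,[((v[abs(u-u[k])<2].min()-125)*2.5),((v[abs(u-u[k])<2].max()+1-125)*2.5)])
E
```

```text
1 side near-face top/bottom [[658.0, 117.0], [658.0, 153.0]] top view [[128.0, 164.0], [129.0, 149.0]]
-1 side near-face top/bottom [[772.0, 201.0], [770.0, 240.0]] top view [[302.0, 184.0], [303.0, 169.0]]
0.3 [410. 266. 197.] horizontal reach of top from pot axis 59.0 -> 59.0
0.4 [417. 279. 190.] horizontal reach of top from pot axis 45.0 -> 78.0
0.5 [425. 295. 182.] horizontal reach of top from pot axis 30.0 -> 96.0
0.6 [434. 315. 171.] horizontal reach of top from pot axis 21.0 -> 113.0
662.5 [np.float64(120.0), np.float64(152.5)]
782.5 [np.float64(197.5), np.float64(235.0)]
```

```bash
python3 -c "
from rig import r
print(r.sign_off())"
```

```text
the job is handed in; nothing more can be done
None
```

I handed the job in at about 18.5 s of the 62 s allowed; it returned no verdict. By my last measurements, the stick is released and standing in the pot, leaning about 0.3 rad, and the level is held flat along the mould, centred over it about 8 cm above the rim.

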